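# Hold the glass cell in the photometer's light path

## Task

The filter has just been loaded: push the lamp's filter drawer fully shut, and only then take the tall glass cell out of the foam tray, with the fingers on its two broad frosted faces only, never on its clear end windows. Hold it upright in the photometer's light path, midway between the lamp tube and the detector tube, so that the beam goes straight in through one clear end, through the middle of the cell and out of the other, the cell touching nothing but the fingers. Finish while still holding it there, steady and with the drawer still shut; leave the short cell, the steel block and the core bits where they are.

Things in the scene. Friction and masses are not known exactly. Their poses are not given: they have to be found in the camera images.
- drawer (a joint): filter drawer of the lamp housing, slide in m: 0 = fully shut, 0.055 = fully out; starts 0.03 to 0.05 out. It shuts along the photometer's +x (away from the robot), slides with about 1.5 N of friction plus light damping, has no latch or spring, and stays where it is left
- drawer_face (a point): centre of the outer face of the drawer's flat aluminium front plate (60 mm wide along y, 40 mm high, 8 mm thick, no handle); the face looks to -x. Its top edge is 88 mm above the bench, the housing's top 95 mm; shut, the face stands 8 mm proud of the housing. Axes as photometer
- photometer: fixed photometer: base plate 130 (x) x 290 (y) x 12 mm with two grey boxes 120 x 85 mm, tops 95 mm above the bench, centred at y +97.5 mm (lamp, with drawer) and -97.5 mm (detector, with screen). A black lens tube, 28 mm diameter, points from each box at the other across the open middle; boxes 110 mm, tube ends 70 mm apart. Origin: middle of the underside; z up; the drawer comes out at -x
- beam (a point): middle of the light path: halfway between the two tube ends, on their common axis, 70 mm above the bench (58 mm above the base plate). The light runs along its y axis (same axes as photometer)
- tray: fixed black foam tray 250 (x) x 110 (y) x 35 mm with three pockets in a row along its x axis, at -75, 0 and +75 mm, each 46 (x) x 20 (y) mm and 25 mm deep; each holds one upright piece in unknown order. Origin: middle of the underside, z up
- cell: tall glass cell, 42 (x) x 16 (y) x 64 mm (z), 65 to 105 g, upright in a pocket, bottom 10 mm above the bench, 39 mm showing above the foam. The broad faces (facing +y and -y, 16 mm apart) are frosted; the narrow ends (facing +x and -x) are the clear windows: light goes through along x. In the tray its axes are parallel to the tray's. Origin: middle of the underside
- cell_middle (a point): middle of the tall cell, 32 mm above its underside; axes as cell
- cell_window_a: clear window at the cell's +x end, 10 mm wide, 62 mm high, set back 1 mm between the edges of the frosted faces; fragile polish, never to be touched by fingers. Origin and axes are those of cell
- cell_window_b: the same at the cell's -x end. Origin and axes are those of cell
- short_cell: a bystander: glass cell of the same make and footprint but only 44 mm tall, in another pocket; origin middle of the underside
- dummy: a bystander: steel setting block 42 (x) x 16 (y) x 40 mm with a round pin (12 mm diameter, 18 mm tall) on top, in another pocket; origin middle of the underside
- bit1: a bystander: green diamond core bit, 48 mm diameter, 52 mm tall, standing shank up on the bench; origin middle of the underside
- bit2: a bystander: blue diamond core bit, 36 mm diameter, 48 mm tall, standing shank up on the bench; origin middle of the underside
- bit3: a bystander: green diamond core bit, 54 mm diameter, 32 mm tall, standing as an open cup, mouth up, on the bench; origin middle of the underside
- bit4: a bystander: green diamond core bit, 44 mm diameter, 54 mm tall, standing shank up on the bench; origin middle of the underside
- bit5: a bystander: blue diamond core bit, 52 mm diameter, 52 mm tall, standing shank up on the bench; origin middle of the underside
- bit6: a bystander: green diamond core bit, 40 mm diameter, 30 mm tall, standing as an open cup, mouth up, on the bench; origin middle of the underside
Not all that is in view belongs to the job. What is shaped like the cell but blue, orange or purple is not meant.

How it is judged:
By the outcome, as a careful person would: the job done as asked, in the order asked, and still so for the second after the job is handed in, while the arm keeps its last pose, push and grip.
It also fails if it takes over 54 s, if anything falls off the work surface, if the arm or the gripper's body presses on something with over 40 N, if the wrist force passes 120 N, or if a joint passes its speed limit or range.

## Robot

A 6-joint arm with a two-finger parallel gripper is mounted at the origin on the work surface. World frame = base frame: x ahead of the robot, y to its left, z up, the work surface at z = 0. Lengths are in m, angles in rad, forces in N, time in s.
With the tool pointing down it reaches from about 0.325 to 0.875 m from the base axis. Payload 4.4 kg.
Tool frame: the origin (TCP) lies on the mounting face of the last link; the fingertips stand 173 mm ahead of it and the grasp point (between the pads) lies 155 mm ahead of it; z points along the fingers, x is the direction in which the jaws open and shut, and the axes are right-handed (so a half turn about z gives the same grasp; the last joint's range is limited). The gripper opens to 85 mm and grips with 20 to 120 N. Pads are 22 mm wide; open, the fingers measure 114 mm over their backs; the gripper's body (76 mm by 85 mm) begins 54 mm behind the grasp point. The pads swing forward as they close: fully open they stand 13 mm farther back than shut.
Start: joints at [1.111, 0.207, 1.542, -0, 1.393, -0.15], TCP at [0.175, 0.548, 0.405] pointing down, gripper open.
Joint ranges: [-2.73, 2.73], [-0.86, 2.22], [0.23, 2.46], [-1.11, 4.25], [0.08, 2.63], [-2.82, 2.82]. Speed limits (rad/s): [2.79, 2.79, 3.14, 3.14, 3.14, 3.14].

## Interface

Orientations are given as a unit quaternion [x, y, z, w].
In Python, from plant import bot, vision gives the robot as it stands.
- The arm moves only by the shell command python3 -m crank 'ROWS' [OPENING] [FORCE]. ROWS is JSON, a list of rows, each an object with "translation": the shift along the tool's x, y, z normalised to -1 to 1, where 1 is 120 mm, a list of three; "yaw": the turn about the tool's z normalised to -1 to 1, where 1 is pi rad. In form: [{"translation": [tx, ty, tz], "yaw": yaw}, ...]. A call has 1 to 12 rows; each row is the pose to reach, as a shift and turn from the pose commanded when the call began, along the tool's axes at that moment, turning the shorter way round; what a row does not reach only later rows make up. A row lasts 1/10 s, in which the tool goes at most 50 mm and 8.59 degrees, less where a joint would pass 70% of its speed; a pose out of reach is approached as far as the arm can. A call with a number of a shift or a turn outside -1 to 1 is refused whole. A call with a gripper value outside its range is refused whole. OPENING is the closure, from 0 (fully open) to 1 (shut), set as the call begins (- or left out, the last holds). The fingers move at their own pace and stop on an object; FORCE is the grip in N (left out, the last holds). Time passes only in rows, so rows that repeat a pose let the fingers close. It gives the time, the measured TCP pose, the force and the opening at its end, in the units of the state.
- bot.get_state(): the state, without advancing time (a new reading comes with each control period).
- vision.camera(name): name is "scene" or "top"; returns a dict with "color" (384x512x3 uint8, red, green, blue), "fx", "fy", "cx", "cy" (pixels), "cam_to_world" (4x4, takes a point from camera to world coordinates). Camera axes: x right, y up, looking along -z (the intrinsics and any distortion apply to the point x, -y, -z); pixel columns grow to the right and rows downward; lengths in m; the calibration is good to about 2 mm. A picture is of the moment at which its call begins. There is no depth.
- bot.job_done(): hands the job in, once; it reports no verdict.
The state is a dict: "time": time; "qpos": joint angles; "qd": joint speeds; "joint_efforts": joint torques, N m; "eef_pos": TCP position; "ee_rot": TCP orientation; "wrist_force": force on the tool from outside, world axes, zero at the start; "wrist_torque": the same for the moment, N m; "opening": finger opening in m.
Only numpy, scipy, OpenCV 4.12 (cv2) and the standard library are available. Lean on these libraries where they do the work, as an engineer would, in place of code of your own. Each camera call takes 0.05 s, during which the arm holds its last target. There are 200 camera calls.

## Working session

There is one attempt and no reset: what is moved stays moved. The work goes in short steps, Python scripts to look and compute and a shell command to move; the robot and the scene stay as the last step left them, time stands still between calls to the robot, and variables do not carry over. Pictures are saved under pics/ and viewed, about 8 in all and at most 12, crops included, and the job is handed in when it is done.

```bash
ls; mkdir -p pics
python3 - <<'E'
from plant import bot, vision
import cv2, numpy as np
for n in ("scene","top"):
    c=vision.camera(n); cv2.imwrite(f"pics/{n}0.png",c["color"][:,:,::-1])
    np.savez(f"pics/{n}0.npz",**c)
    print(n,[k for k in c],c["fx"],c["fy"],c["cx"],c["cy"]); print(np.round(c["cam_to_world"],4).tolist())
print(bot.get_state())
E
```

```text
pics
scene ['color', 'fx', 'fy', 'cx', 'cy', 'cam_to_world'] 398.0394256583485 398.0394256583485 258.72648497819023 191.63794569684637
[[0.8354, -0.2701, 0.4787, 1.0673], [0.5492, 0.4456, -0.707, -0.7322], [-0.0224, 0.8535, 0.5206, 0.6256], [0.0, 0.0, 0.0, 1.0]]
top ['color', 'fx', 'fy', 'cx', 'cy', 'cam_to_world'] 465.8754342120055 465.8754342120055 253.97367462680427 195.90366776656222
[[0.0102, 0.9881, -0.1532, 0.3318], [-0.9999, 0.0088, -0.0097, -0.0125], [-0.0082, 0.1533, 0.9881, 1.4596], [0.0, 0.0, 0.0, 1.0]]
{'time': 0.1, 'qpos': array([ 1.11151543e+00,  2.07363493e-01,  1.54283736e+00,  9.96910868e-06,
        1.39347153e+00, -1.50495346e-01]), 'qd': array([-0.00077217, -0.00318311, -0.00043731,  0.00088308,  0.00211854,
       -0.00022412]), 'joint_efforts': array([-1.44323189e-03, -3.84091902e+01, -2.92550200e+01, -4.22726007e-04,
        4.79428141e-03, -1.69681238e-05]), 'eef_pos': array([0.17460292, 0.54750393, 0.40361273]), 'ee_rot': array([ 8.07434866e-01,  5.89955809e-01, -9.24374958e-04,  4.76307129e-04]), 'wrist_force': array([-0.27256499,  0.35057441,  0.08576307]), 'wrist_torque': array([ 0.01838657, -0.02664148, -0.00357997]), 'opening': 0.08558380889831484}
```

View pics/top0.png

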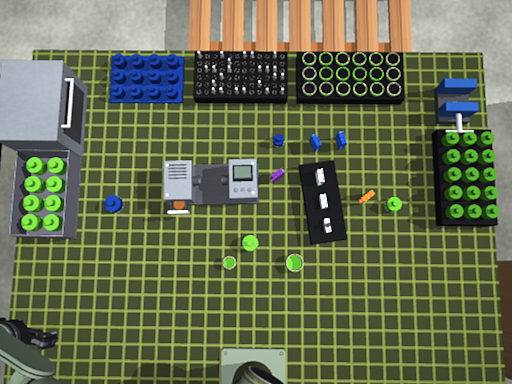

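View pics/scene0.png

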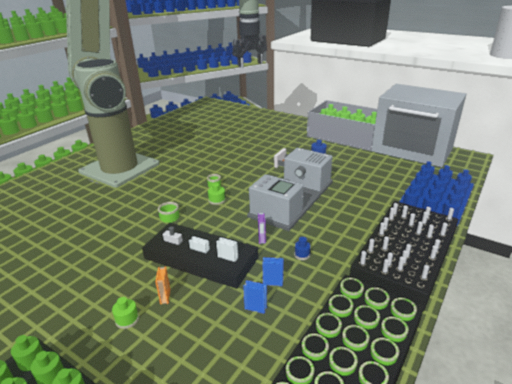

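Top view: photometer at about (210,183), with the lamp at left and the drawer at (178,211). The tray is at (322,201) with three pieces in it, and the tall cell appears to be the far one at (320,177). The scene view also shows the far-right piece (228,249) standing tallest. I'll zoom in on both.

```bash
cat > h.py <<'E'
import numpy as np, cv2
def load(n): return dict(np.load(f"pics/{n}.npz"))
def ray(c,u,v):
    d=np.array([(u-c["cx"])/c["fx"],-(v-c["cy"])/c["fy"],-1.]); T=c["cam_to_world"]
    return T[:3,3],T[:3,:3]@d
def onz(c,u,v,z):
    o,d=ray(c,u,v); return o+d*(z-o[2])/d[2]
def proj(c,p):
    T=c["cam_to_world"]; q=T[:3,:3].T@(np.asarray(p)-T[:3,3]); return c["cx"]+c["fx"]*q[0]/-q[2], c["cy"]-c["fy"]*q[1]/-q[2]
def tri(c1,p1,c2,p2):
    o1,d1=ray(c1,*p1);o2,d2=ray(c2,*p2)
    s=np.linalg.lstsq(np.c_[d1,-d2],o2-o1,rcond=None)[0]; a=o1+s[0]*d1;b=o2+s[1]*d2
    return (a+b)/2,np.linalg.norm(a-b)
E
python3 - <<'E'
from h import *
t=load("top0")["color"][:,:,::-1]; s=load("scene0")["color"][:,:,::-1]
a=cv2.resize(t[150:250,155:355],None,fx=4,fy=4,interpolation=cv2.INTER_CUBIC)
b=cv2.resize(s[140:290,140:340],None,fx=4,fy=4,interpolation=cv2.INTER_CUBIC)
cv2.imwrite("pics/ct.png",a); cv2.imwrite("pics/cs.png",b)
E
```

```text
(no output)
```

View pics/ct.png

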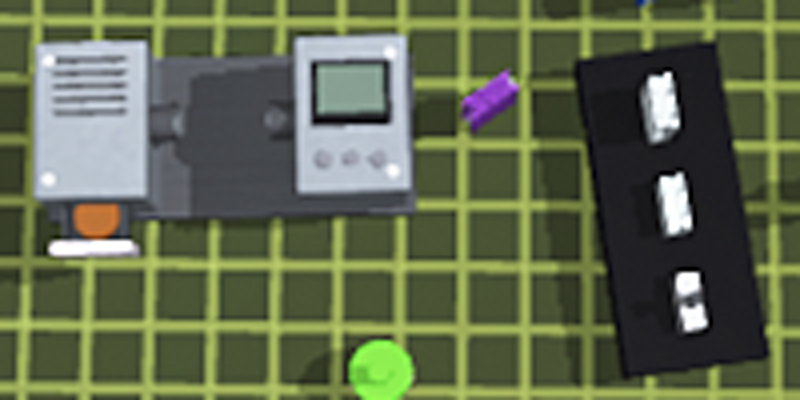

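View pics/cs.png

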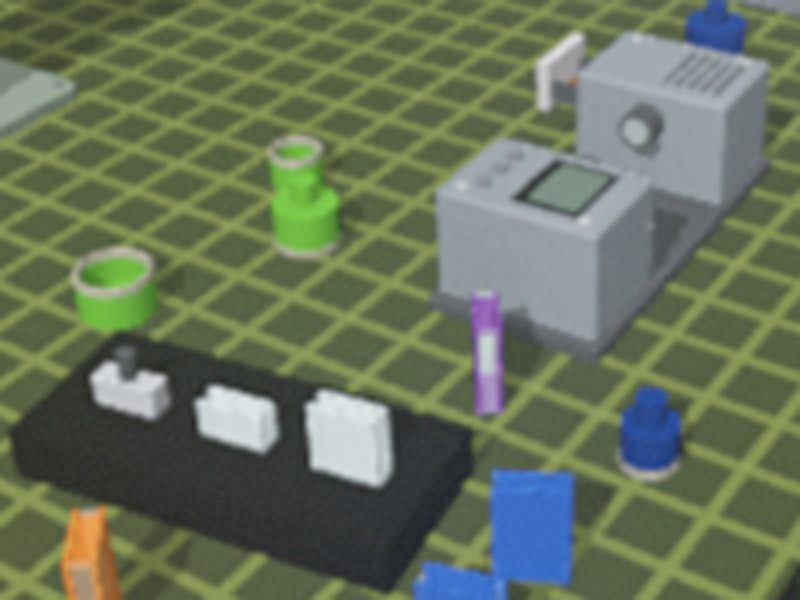

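The tall cell is in the far pocket: crop (662,107) in the top view, (348,438) in the scene view. The drawer is clearly out, with its plate at (93,247) in the top crop.

```bash
cat > m.py <<'E'
from h import *
c=load("top0"); S=6; x0,y0,x1,y1=150,145,360,255
im=cv2.resize(c["color"][y0:y1,x0:x1],None,fx=S,fy=S,interpolation=cv2.INTER_CUBIC).astype(int)
def px(p): return (p[0]+.5)/S-.5+x0,(p[1]+.5)/S-.5+y0
mx,mn=im.max(2),im.min(2); sat=mx-mn
def blobs(m,amin,roi):
    k=np.zeros(m.shape,np.uint8); a=[int(v) for v in ((roi[0]-x0)*S,(roi[1]-y0)*S,(roi[2]-x0)*S,(roi[3]-y0)*S)]
    k[a[1]:a[3],a[0]:a[2]]=m[a[1]:a[3],a[0]:a[2]]*255
    cs,_=cv2.findContours(k,cv2.RETR_EXTERNAL,cv2.CHAIN_APPROX_NONE)
    return [cv2.convexHull(q) for q in cs if cv2.contourArea(q)>amin*S*S]
def rep(name,m,amin,roi,z):
    for h in blobs(m,amin,roi):
        r=cv2.minAreaRect(h); P=np.array([onz(c,*px(p),z)[:2] for p in cv2.boxPoints(r)])
        e=[P[1]-P[0],P[2]-P[1]]; L=[np.linalg.norm(v)*1e3 for v in e]
        A=[np.degrees(np.arctan2(v[1],v[0]))%180 for v in e]
        print(name,"ctr",np.round(P.mean(0),4),"L",np.round(L,1),"ang",np.round(A,1),"px",np.round(px(r[0]),1))
grey=(mn>115)&(sat<45)
rep("lamp",grey,300,(160,150,200,203),.095); rep("det",grey,300,(222,150,262,203),.095)
rep("face",(mn>170),20,(160,203,195,220),.088)
rep("tray",(mx<60)&(sat<20),500,(290,150,352,250),.035)
rep("white74",(mn>90),20,(305,160,340,245),.074)
rep("bright",(mn>205),5,(305,160,340,245),.074)
E
python3 m.py
python3 - <<'E'
from h import *
c=load("top0")["color"]
for v in range(164,192,2): print(v,[tuple(c[v,u])[1] for u in range(310,330)])
E
```

```text
lamp ctr [0.5914 0.2306] L [ 86.8 121. ] ang [90.5  1.8] px [177.2 179.5]
det ctr [0.5976 0.0354] L [ 86.3 119.4] ang [92.2  2.2] px [242.6 178. ]
face ctr [0.4957 0.2269] L [63.9 11.1] ang [91.1  2.4] px [177.7 211.5]
tray ctr [ 0.5373 -0.2124] L [140.  257.3] ang [96.3  4.5] px [323.3 202. ]
white74 ctr [ 0.4616 -0.2175] L [20.8 45.4] ang [100.4   9. ] px [327.1 224.8]
white74 ctr [ 0.5345 -0.2067] L [22.8 46.6] ang [100.3   8.9] px [323.1 200.6]
white74 ctr [ 0.6085 -0.197 ] L [26.3 52.4] ang [100.1   8.6] px [319.6 176.3]
bright ctr [ 0.45   -0.2197] L [16.  17.3] ang [105.2  13.9] px [327.9 228.7]
bright ctr [ 0.4744 -0.2157] L [15.9 15.5] ang [ 90.5 179.2] px [326.4 220.5]
bright ctr [ 0.5348 -0.2077] L [17.9 42.2] ang [100.1   8.6] px [323.5 200.4]
bright ctr [ 0.613 -0.199] L [17.7 41.3] ang [100.3   8.7] px [320.3 174.9]
164 [np.uint8(24), np.uint8(27), np.uint8(27), np.uint8(26), np.uint8(25), np.uint8(27), np.uint8(28), np.uint8(28), np.uint8(29), np.uint8(29), np.uint8(29), np.uint8(29), np.uint8(29), np.uint8(28), np.uint8(30), np.uint8(29), np.uint8(29), np.uint8(27), n
[... 3087 characters left out ...]
16), np.uint8(22), np.uint8(28), np.uint8(29), np.uint8(30), np.uint8(30), np.uint8(30), np.uint8(30), np.uint8(30), np.uint8(30)]
188 [np.uint8(32), np.uint8(31), np.uint8(31), np.uint8(31), np.uint8(32), np.uint8(29), np.uint8(31), np.uint8(31), np.uint8(30), np.uint8(29), np.uint8(30), np.uint8(31), np.uint8(30), np.uint8(30), np.uint8(30), np.uint8(31), np.uint8(30), np.uint8(30), np.uint8(29), np.uint8(30)]
190 [np.uint8(30), np.uint8(30), np.uint8(31), np.uint8(31), np.uint8(32), np.uint8(31), np.uint8(31), np.uint8(30), np.uint8(31), np.uint8(31), np.uint8(30), np.uint8(29), np.uint8(29), np.uint8(29), np.uint8(30), np.uint8(29), np.uint8(30), np.uint8(30), np.uint8(30), np.uint8(30)]
```

```bash
cat > rel.py <<'E'
# python3 rel.py x y tipz yawdeg [tip|grasp]: shift needed, in normalised tool units, to bring tip/grasp point there
import sys, numpy as np
from scipy.spatial.transform import Rotation as R
from plant import bot
s=bot.get_state(); x,y,z,w=[float(v) for v in sys.argv[1:5]]
off=.155 if sys.argv[-1]=="grasp" else .173
Q=R.from_quat(s["ee_rot"]).as_matrix(); p=np.array(s["eef_pos"]); 
yaw=np.degrees(np.arctan2(Q[1,0],Q[0,0])); d=np.array([x,y,z])-(p+off*Q[:,2])
print("t",s["time"],"pt",np.round(p+off*Q[:,2],4),"yaw",round(yaw,2),"zax",np.round(Q[:,2],4),"F",np.round(s["wrist_force"],2),"op",round(s["opening"],4),"q6",round(s["qpos"][5],3))
print("norm",np.round(Q.T@d/.12,3),"yaw",round((((yaw-w)+180)%360-180)/180,4))
E
python3 -m crank '[{"translation":[-0.6,1,0.6],"yaw":0.39},{"translation":[-0.6,1,0.6],"yaw":0.39},{"translation":[-0.6,1,0.6],"yaw":0.39},{"translation":[-0.6,1,0.6],"yaw":0.39},{"translation":[-0.6,1,0.6],"yaw":0.39},{"translation":[-0.6,1,0.6],"yaw":0.39},{"translation":[-0.6,1,0.6],"yaw":0.39},{"translation":[-0.6,1,0.6],"yaw":0.39},{"translation":[-0.6,1,0.6],"yaw":0.39},{"translation":[-0.6,1,0.6],"yaw":0.39}]' 1 40
python3 rel.py 0.45 0.2265 0.062 1.9 tip
```

```text
time: 1.1
eef_pos: [0.2671, 0.4426, 0.3323]
ee_rot: [1.0, 0.02, -0.0, 0.0]
wrist_force: [0.5, -0.3, 0.7]
opening: 0.0002
t 1.1 pt [0.267  0.4425 0.1593] yaw 2.24 zax [-5.e-04 -6.e-04 -1.e+00] F [ 0.51 -0.29  0.72] op 0.0002 q6 0.821
norm [1.454 1.858 0.811] yaw 0.0019
```

```bash
python3 -m crank '[{"translation":[0.7,0.95,0],"yaw":0.002},{"translation":[0.7,0.95,0],"yaw":0.002},{"translation":[0.7,0.95,0],"yaw":0.002},{"translation":[0.7,0.95,0],"yaw":0.002}]'
python3 -m crank '[{"translation":[0.75,0.9,0],"yaw":0},{"translation":[0.75,0.9,0],"yaw":0},{"translation":[0.75,0.9,0],"yaw":0},{"translation":[0.75,0.9,0],"yaw":0},{"translation":[0.75,0.9,0.8],"yaw":0},{"translation":[0.75,0.9,0.8],"yaw":0},{"translation":[0.75,0.9,0.8],"yaw":0},{"translation":[0.75,0.9,0.8],"yaw":0}]'
python3 rel.py 0.509 0.2285 0.062 1.9 tip
python3 - <<'E'
from plant import vision
from h import *
o=[]
for n,(x0,y0,x1,y1) in (("top",(150,150,290,250)),("scene",(200,120,340,220))):
    c=vision.camera(n); np.savez(f"pics/{n}1.npz",**c)
    o.append(cv2.resize(c["color"][y0:y1,x0:x1,::-1],None,fx=4,fy=3,interpolation=cv2.INTER_CUBIC)[:300])
cv2.imwrite("pics/a1.png",np.vstack(o))
E
```

```text
time: 1.5
eef_pos: [0.3578, 0.3289, 0.3328]
ee_rot: [1.0, 0.014, 0.001, 0.001]
wrist_force: [-1.1, 0.9, 0.4]
opening: -0.0
time: 2.3
eef_pos: [0.4477, 0.2275, 0.2363]
ee_rot: [1.0, 0.016, -0.001, 0.0]
wrist_force: [-0.2, -0.1, 1.2]
opening: -0.0002
t 2.3 pt [0.4472 0.2274 0.0633] yaw 1.86 zax [-2.8e-03 -5.0e-04 -1.0e+00] F [-0.24 -0.07  1.17] op -0.0002 q6 0.265
norm [0.515 0.008 0.009] yaw -0.0002
```

View pics/a1.png

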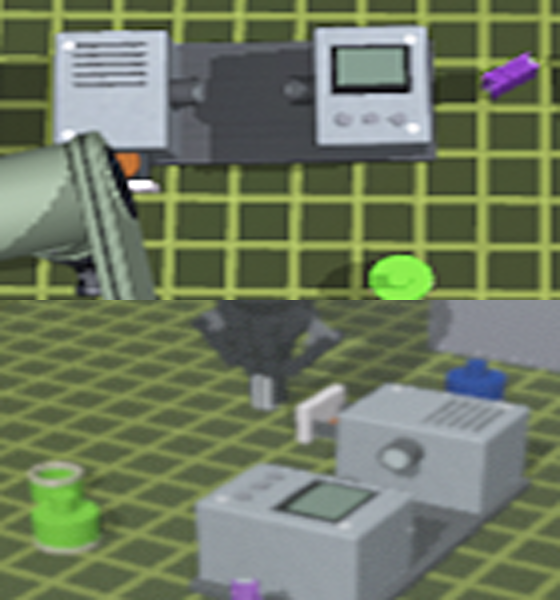

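The closed fingers stand in front of the drawer plate (top (140,185), scene (320,410)), clear of everything. Now I'll push slowly.

```bash
python3 -m crank '[{"translation":[0.1,0,0],"yaw":0},{"translation":[0.15,0,0],"yaw":0},{"translation":[0.2,0,0],"yaw":0},{"translation":[0.25,0,0],"yaw":0},{"translation":[0.3,0,0],"yaw":0},{"translation":[0.33,0,0],"yaw":0},{"translation":[0.36,0,0],"yaw":0},{"translation":[0.39,0,0],"yaw":0},{"translation":[0.42,0,0],"yaw":0},{"translation":[0.45,0,0],"yaw":0}]'
python3 rel.py 0.509 0.2285 0.062 1.9 tip
```

```text
time: 3.4
eef_pos: [0.5026, 0.2283, 0.2365]
ee_rot: [1.0, 0.015, -0.0, 0.0]
wrist_force: [-2.0, -0.5, 1.0]
opening: -0.0002
t 3.4 pt [0.5025 0.2283 0.0635] yaw 1.75 zax [-6.e-04 -2.e-04 -1.e+00] F [-1.99 -0.46  0.97] op -0.0002 q6 0.239
norm [ 0.054 -0.     0.012] yaw -0.0008
```

Force is about 2 N, so the drawer is sliding. I'll go on in 2 mm steps until the stop.

```bash
python3 -m crank '[{"translation":[0.02,0,0],"yaw":0},{"translation":[0.04,0,0],"yaw":0},{"translation":[0.06,0,0],"yaw":0},{"translation":[0.06,0,0],"yaw":0}]'; python3 -m crank '[{"translation":[0.02,0,0],"yaw":0},{"translation":[0.03,0,0],"yaw":0},{"translation":[0.03,0,0],"yaw":0}]'
```

```text
time: 3.8
eef_pos: [0.5101, 0.2285, 0.2366]
ee_rot: [1.0, 0.015, 0.0, 0.0]
wrist_force: [-1.3, -0.1, -0.5]
opening: 0.0003
time: 4.1
eef_pos: [0.5119, 0.2287, 0.2366]
ee_rot: [1.0, 0.015, -0.003, 0.0]
wrist_force: [-8.9, 0.2, 6.6]
opening: 0.0004
```

```bash
python3 -m crank '[{"translation":[0.01,0,0],"yaw":0},{"translation":[0.015,0,0],"yaw":0},{"translation":[0.015,0,0],"yaw":0}]'; python3 -m crank '[{"translation":[-0.05,0,0],"yaw":0},{"translation":[-0.12,0,0],"yaw":0},{"translation":[-0.3,0,0],"yaw":0},{"translation":[-0.6,0,0],"yaw":0},{"translation":[-0.6,0,-0.3],"yaw":0},{"translation":[-0.6,0,-0.8],"yaw":0},{"translation":[-0.6,0,-0.8],"yaw":0}]' 
python3 rel.py 0.613 -0.199 0.14 -81.3 tip
```

```text
time: 4.4
eef_pos: [0.5125, 0.2288, 0.2365]
ee_rot: [1.0, 0.015, -0.005, 0.001]
wrist_force: [-13.2, -0.5, 10.1]
opening: 0.0
time: 5.1
eef_pos: [0.445, 0.2272, 0.3387]
ee_rot: [1.0, 0.015, 0.006, -0.002]
wrist_force: [1.4, 1.0, 0.3]
opening: -0.0001
t 5.1 pt [0.4472 0.2278 0.1657] yaw 1.76 zax [ 0.0123  0.0036 -0.9999] F [1.38 0.98 0.28] op -0.0001 q6 0.268
norm [1.269 3.599 0.218] yaw 0.4615
```

Drawer firmly at its stop (13 N for 0.6 mm). Next, over to the tray.

```bash
python3 -m crank '[{"translation":[0.4,1,0],"yaw":0},{"translation":[0.4,1,0],"yaw":0},{"translation":[0.4,1,0],"yaw":0},{"translation":[0.4,1,0],"yaw":0}]' 0.3
python3 -m crank '[{"translation":[0.4,1,0],"yaw":0},{"translation":[0.4,1,0],"yaw":0},{"translation":[0.4,1,0],"yaw":0},{"translation":[0.4,1,0],"yaw":0}]'
python3 -m crank '[{"translation":[0.4,1,0],"yaw":0.22},{"translation":[0.4,1,0],"yaw":0.46},{"translation":[0.4,1,0],"yaw":0.46},{"translation":[0.4,1,0],"yaw":0.46},{"translation":[0.4,1,0],"yaw":0.46},{"translation":[0.4,1,0],"yaw":0.46},{"translation":[0.4,1,0],"yaw":0.46},{"translation":[0.4,1,0],"yaw":0.46},{"translation":[0.4,1,0],"yaw":0.46},{"translation":[0.4,1,0],"yaw":0.46},{"translation":[0.4,1,0],"yaw":0.46}]'
python3 rel.py 0.613 -0.199 0.14 -81.3 tip
```

```text
time: 5.5
eef_pos: [0.4964, 0.105, 0.3331]
ee_rot: [1.0, 0.013, 0.001, 0.001]
wrist_force: [0.5, 0.4, -0.2]
opening: 0.0579
time: 5.9
eef_pos: [0.5478, -0.0131, 0.3329]
ee_rot: [1.0, 0.013, 0.001, 0.001]
wrist_force: [-0.1, -0.1, 0.8]
opening: 0.0597
time: 7.0
eef_pos: [0.598, -0.1272, 0.3323]
ee_rot: [0.761, -0.649, -0.0, -0.0]
wrist_force: [-0.3, 0.4, -0.9]
opening: 0.0594
t 7.0 pt [ 0.5979 -0.1271  0.1593] yaw -80.96 zax [-4.e-04  8.e-04 -1.e+00] F [-0.26  0.39 -0.91] op 0.0594 q6 1.062
norm [ 0.612 -0.03   0.161] yaw 0.0019
```

```bash
python3 -m crank '[{"translation":[0.61,-0.03,0],"yaw":0.002},{"translation":[0.61,-0.03,0],"yaw":0.002},{"translation":[0.61,-0.03,0],"yaw":0.002},{"translation":[0.61,-0.03,0],"yaw":0.002}]'
python3 rel.py 0.6125 -0.199 0.044 -81.3 tip
python3 - <<'E'
from plant import vision
from h import *
c=vision.camera("scene"); np.savez("pics/scene2.npz",**c)
cv2.imwrite("pics/a2.png",cv2.resize(c["color"][150:300,130:330,::-1],None,fx=4,fy=4,interpolation=cv2.INTER_CUBIC))
E
```

```text
time: 7.4
eef_pos: [0.6129, -0.2, 0.3323]
ee_rot: [0.758, -0.652, -0.001, -0.0]
wrist_force: [0.6, 0.4, 1.0]
opening: 0.0599
t 7.4 pt [ 0.6128 -0.1998  0.1593] yaw -81.35 zax [-6.0e-04  1.3e-03 -1.0e+00] F [0.56 0.4  1.01] op 0.0599 q6 0.97
norm [-0.006  0.001  0.961] yaw -0.0003
```

View pics/a2.png

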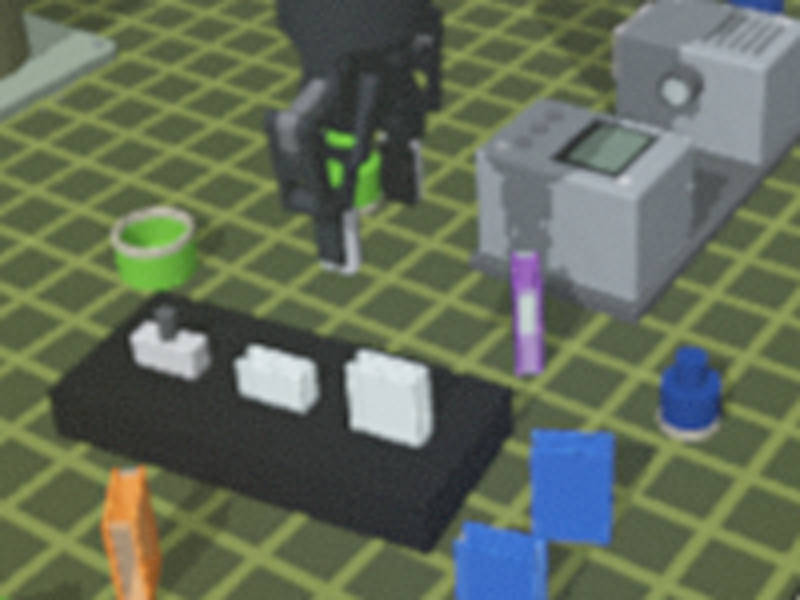

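The fingers are above the tray, still about 85 mm over the cell, whose top is at crop (390,362). I'll check the tip and the cell against the scene camera numerically.

Run:
```python
from h import *
c=load("scene2")
f=lambda p:((p[0]-130+.5)*4-.5,(p[1]-150+.5)*4-.5)
a=np.radians(8.7);ux=np.array([np.cos(a),np.sin(a)]);uy=np.array([-ux[1],ux[0]])
print("tip mid",np.round(f(proj(c,[.613,-.2,.159]))))
for sx in(-1,1):
  for sy in(-1,1):
    p=np.array([.6125,-.199])+sx*.021*ux+sy*.008*uy
    print(sx,sy,np.round(f(proj(c,[*p,.074]))),np.round(f(proj(c,[*p,.035]))))
```

```text
tip mid [370. 241.]
-1 -1 [341. 366.] [347. 421.]
-1 1 [355. 350.] [361. 404.]
1 -1 [408. 385.] [412. 440.]
1 1 [422. 368.] [425. 423.]
```

Run:
```python
from h import *
from scipy.optimize import least_squares
cs=load("scene2"); ct=load("top0")
def hull(c,roi,S=6,th=110):
    x0,y0,x1,y1=roi
    im=cv2.resize(c["color"][y0:y1,x0:x1],None,fx=S,fy=S,interpolation=cv2.INTER_CUBIC)
    m=(im.min(2)>th).astype(np.uint8)
    k,_=cv2.findContours(m,0,cv2.CHAIN_APPROX_NONE); h=cv2.convexHull(max(k,key=cv2.contourArea))[:,0]
    return (h+.5)/S-.5+[x0,y0]
hs=hull(cs,(210,232,245,265)); 
print("scene L,R,T,B px",hs[hs[:,0].argmin()],hs[hs[:,0].argmax()],hs[hs[:,1].argmin()],hs[hs[:,1].argmax()])
ap=cv2.approxPolyDP((hs*100).astype(np.int32),80,True)[:,0]/100
print(np.round(ap,2).tolist())
a=np.radians(8.7);ux=np.array([np.cos(a),np.sin(a)]);uy=np.array([-ux[1],ux[0]])
for sx,sy,z in((-1,-1,.074),(-1,1,.074),(1,1,.074),(1,1,.035),(1,-1,.035),(-1,-1,.035)):
    p=np.array([.6125,-.199])+sx*.021*ux+sy*.008*uy; print(sx,sy,z,np.round(proj(cs,[*p,z]),2))
# vertical check: lamp/detector box top corners predicted in scene
b=np.radians(1.9);vx=np.array([np.cos(b),np.sin(b)]);vy=np.array([-vx[1],vx[0]])
for sx,sy in((-.06,-.14),(.06,-.14),(.06,-.055),(.06,.055),(.06,.14)):
    p=np.array([.5945,.133])+sx*vx+sy*vy; q=proj(cs,[*p,.095]); print("box",sx,sy,np.round(((q[0]-129.5)*4-.5,(q[1]-149.5)*4-.5)))
```

```text
scene L,R,T,B px [215.75       241.58333333] [237.58333333 252.91666667] [221.75       236.91666667] [233.75 261.25]
[[219.08, 237.25], [222.58, 237.08], [236.25, 241.41], [237.58, 255.91], [235.25, 260.58], [232.75, 261.25], [217.41, 256.58], [215.75, 241.25]]
-1 -1 0.074 [214.92 241.24]
-1 1 0.074 [218.49 237.14]
1 1 0.074 [235.04 241.72]
1 1 0.035 [235.96 255.31]
1 -1 0.035 [232.66 259.64]
-1 -1 0.035 [216.29 254.79]
box -0.06 -0.14 [467. 150.]
box 0.06 -0.14 [630. 198.]
box 0.06 -0.055 [691. 138.]
box 0.06 0.055 [759.  69.]
box 0.06 0.14 [806.  23.]
```

The scene view, and the drawer's contact point, both put things about 3 mm further in +x than the top camera does, so I'll grasp at (0.6155, -0.199). Descend, check the force, and close.

```bash
python3 -m crank '[{"translation":[0,0.025,0.3],"yaw":0},{"translation":[0,0.025,0.5],"yaw":0},{"translation":[0,0.025,0.65],"yaw":0},{"translation":[0,0.025,0.8],"yaw":0},{"translation":[0,0.025,0.9],"yaw":0},{"translation":[0,0.025,0.96],"yaw":0},{"translation":[0,0.025,0.96],"yaw":0}]'
python3 rel.py 0.6155 -0.199 0.044 -81.3 tip
python3 - <<'E'
from plant import vision
from h import *
o=[]
for n,(x0,y0,x1,y1) in (("scene",(180,190,280,290)),("top",(270,130,370,230))):
    c=vision.camera(n); np.savez(f"pics/{n}3.npz",**c)
    o.append(cv2.resize(c["color"][y0:y1,x0:x1,::-1],None,fx=4,fy=4,interpolation=cv2.INTER_CUBIC))
cv2.imwrite("pics/a3.png",np.hstack(o))
E
```

```text
time: 8.15
eef_pos: [0.6097, -0.2002, 0.2165]
ee_rot: [0.758, -0.652, -0.001, 0.0]
wrist_force: [-0.6, 0.5, 0.3]
opening: 0.06
t 8.15 pt [ 0.6094 -0.2     0.0435] yaw -81.35 zax [-0.0019  0.001  -1.    ] F [-0.6   0.52  0.31] op 0.06 q6 0.968
norm [-0.001 -0.052 -0.004] yaw -0.0003
```

View pics/a3.png

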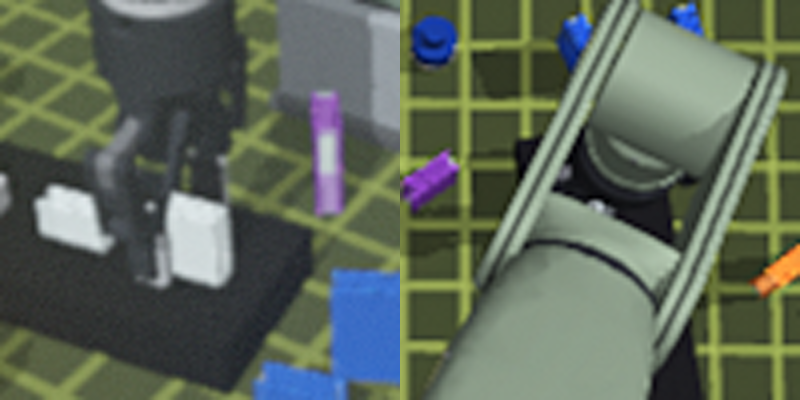

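The fingers straddle the cell along y, but they sit short along x: the near finger is at (152,275) and the cell's middle at (200,240). I had the sign of the x correction wrong, so I'll shift +x.

```bash
python3 -m crank '[{"translation":[0,-0.04,0],"yaw":0},{"translation":[0,-0.06,0],"yaw":0},{"translation":[0,-0.06,0],"yaw":0},{"translation":[0,-0.06,0],"yaw":0}]'
python3 rel.py 0.6155 -0.199 0.044 -81.3 tip
python3 - <<'E'
from plant import vision
from h import *
c=vision.camera("scene"); np.savez("pics/scene4.npz",**c)
im=cv2.resize(c["color"][200:270,190:260,::-1],None,fx=8,fy=8,interpolation=cv2.INTER_CUBIC)
f=lambda p:tuple(int(round(v)) for v in ((p[0]-190+.5)*8-.5,(p[1]-200+.5)*8-.5))
a=np.radians(98.7);ux=np.array([np.cos(a),np.sin(a)]);w=np.array([ux[1],-ux[0]])
# draw robot-predicted pad inner edges at grasp height .06
for s in(-1,1):
  for e in(-1,1):
    p=np.array([.6160,-.199])+s*.030*ux+e*.011*w; cv2.circle(im,f(proj(c,[*p,.05])),3,(0,0,255),-1)
cv2.imwrite("pics/a4.png",im)
E
```

```text
time: 8.65
eef_pos: [0.6174, -0.2001, 0.2178]
ee_rot: [0.758, -0.652, 0.0, -0.0]
wrist_force: [-0.1, -0.4, 0.5]
opening: 0.0598
t 8.65 pt [ 0.6175 -0.2001  0.0448] yaw -81.41 zax [ 5.e-04 -3.e-04 -1.e+00] F [-0.09 -0.45  0.5 ] op 0.0598 q6 0.974
norm [-0.012  0.015  0.007] yaw -0.0006
```

View pics/a4.png

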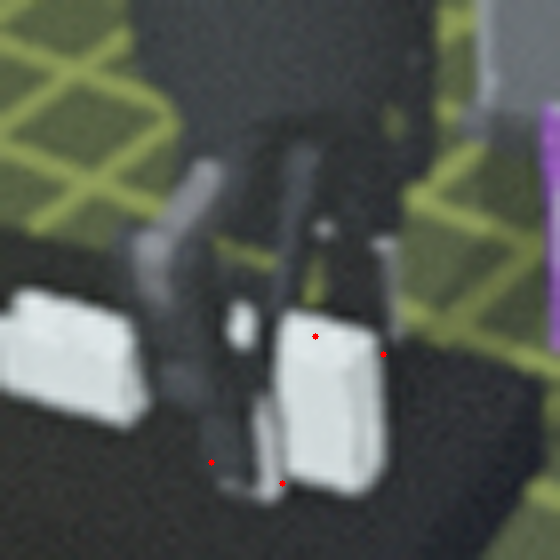

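The predicted pad corners (red) match the seen near finger (282,483) and far finger (383,354), so the scene camera agrees with the robot. The fingers straddle the cell's broad faces with both ends clear. Close.

```bash
python3 -m crank '[{"translation":[-0.012,0.015,0.007],"yaw":0},{"translation":[-0.012,0.015,0.007],"yaw":0}]'
python3 -m crank '[{"translation":[0,0,0],"yaw":0},{"translation":[0,0,0],"yaw":0},{"translation":[0,0,0],"yaw":0},{"translation":[0,0,0],"yaw":0},{"translation":[0,0,0],"yaw":0},{"translation":[0,0,0],"yaw":0},{"translation":[0,0,0],"yaw":0},{"translation":[0,0,0],"yaw":0}]' 1 35
python3 rel.py 0.6155 -0.199 0.064 -81.3 tip
```

```text
time: 8.9
eef_pos: [0.6148, -0.1987, 0.2163]
ee_rot: [0.758, -0.652, -0.0, 0.0]
wrist_force: [-0.6, -0.9, -0.4]
opening: 0.0597
time: 9.7
eef_pos: [0.6152, -0.1989, 0.2166]
ee_rot: [0.758, -0.652, 0.0, 0.0]
wrist_force: [-0.3, -0.1, 0.2]
opening: 0.0155
t 9.7 pt [ 0.6152 -0.1989  0.0436] yaw -81.41 zax [ 0. -0. -1.] F [-0.27 -0.15  0.25] op 0.0155 q6 0.975
norm [ 0.001 -0.002 -0.17 ] yaw -0.0006
```

Gripped at 15.5 mm, no side load. Lift straight up.

```bash
python3 -m crank '[{"translation":[0,0,-0.04],"yaw":0},{"translation":[0,0,-0.1],"yaw":0},{"translation":[0,0,-0.2],"yaw":0},{"translation":[0,0,-0.35],"yaw":0},{"translation":[0,0,-0.5],"yaw":0},{"translation":[0,0,-0.7],"yaw":0},{"translation":[0,0,-0.9],"yaw":0},{"translation":[0,0,-1],"yaw":0},{"translation":[0,0,-1],"yaw":0}]'
python3 -m crank '[{"translation":[-0.2,0,-0.15],"yaw":0},{"translation":[-0.5,0,-0.3],"yaw":0},{"translation":[-0.8,0,-0.3],"yaw":0},{"translation":[-1,0,-0.3],"yaw":0},{"translation":[-1,0,-0.3],"yaw":0}]'
python3 rel.py 0.5975 0.133 0.196 1.9 tip
```

```text
time: 10.6
eef_pos: [0.6161, -0.1993, 0.3403]
ee_rot: [0.758, -0.652, 0.003, -0.001]
wrist_force: [0.7, 0.5, -1.4]
opening: 0.0154
time: 11.1
eef_pos: [0.5963, -0.077, 0.3712]
ee_rot: [0.759, -0.651, -0.002, 0.0]
wrist_force: [0.3, 1.1, -1.6]
opening: 0.0153
t 11.1 pt [ 0.5957 -0.0767  0.1982] yaw -81.19 zax [-0.0032  0.0021 -1.    ] F [ 0.27  1.13 -1.64] op 0.0153 q6 1.144
norm [-1.724 -0.282  0.022] yaw -0.4616
```

```bash
python3 -m crank '[{"translation":[-0.2,0,0],"yaw":-0.04},{"translation":[-0.45,-0.1,0],"yaw":-0.08},{"translation":[-0.7,-0.2,0],"yaw":-0.12},{"translation":[-0.9,-0.28,0],"yaw":-0.16},{"translation":[-0.9,-0.28,0],"yaw":-0.2},{"translation":[-0.9,-0.28,0],"yaw":-0.24},{"translation":[-0.9,-0.28,0],"yaw":-0.28},{"translation":[-0.9,-0.28,0],"yaw":-0.32},{"translation":[-0.9,-0.28,0],"yaw":-0.36},{"translation":[-0.9,-0.28,0],"yaw":-0.4},{"translation":[-0.9,-0.28,0],"yaw":-0.44},{"translation":[-0.9,-0.28,0],"yaw":-0.461}]'
python3 rel.py 0.5975 0.133 0.196 1.9 tip
```

```text
time: 12.3
eef_pos: [0.6144, 0.0306, 0.3711]
ee_rot: [1.0, 0.015, -0.001, 0.0]
wrist_force: [-0.1, -1.2, -1.5]
opening: 0.0155
t 12.3 pt [0.614  0.0305 0.1981] yaw 1.73 zax [-2.2e-03 -4.0e-04 -1.0e+00] F [-0.11 -1.24 -1.5 ] op 0.0155 q6 -0.121
norm [-0.111 -0.858  0.018] yaw -0.0009
```

```bash
python3 -m crank '[{"translation":[-0.06,-0.3,0],"yaw":0},{"translation":[-0.11,-0.6,0],"yaw":0},{"translation":[-0.11,-0.8,0],"yaw":0},{"translation":[-0.11,-0.86,0],"yaw":0},{"translation":[-0.11,-0.86,0],"yaw":0},{"translation":[-0.11,-0.86,0],"yaw":0}]'
python3 rel.py 0.5975 0.133 0.0716 1.9 tip
cat > ov.py <<'E'
import sys
from plant import vision,bot
from h import *
from scipy.spatial.transform import Rotation as R
def overlay(c,bx,by,yaw,roi,S):
    x0,y0,x1,y1=roi
    im=cv2.resize(c["color"][y0:y1,x0:x1,::-1],None,fx=S,fy=S,interpolation=cv2.INTER_CUBIC)
    f=lambda p:np.array([(p[0]-x0+.5)*S-.5,(p[1]-y0+.5)*S-.5]).round().astype(int)
    b=np.radians(yaw);B=np.array([[np.cos(b),-np.sin(b)],[np.sin(b),np.cos(b)]])
    def poly(P,z,col): cv2.polylines(im,[np.array([f(proj(c,[*(np.array([bx,by])+B@p),z])) for p in np.array(P)])],True,col,1,cv2.LINE_AA)
    for s in(-1,1):
        poly([(-.06,s*.0975-.0425),(.06,s*.0975-.0425),(.06,s*.0975+.0425),(-.06,s*.0975+.0425)],.095,(0,0,255))
        t=np.linspace(0,2*np.pi,30); q=[(np.array([bx,by])+B@[.014*np.cos(a),s*.035],.07+.014*np.sin(a)) for a in t]
        cv2.polylines(im,[np.array([f(proj(c,[*p,z])) for p,z in q])],True,(255,0,0),1,cv2.LINE_AA)
    s=bot.get_state();Q=R.from_quat(s["ee_rot"]).as_matrix();p=s["eef_pos"]
    zb=p[2]-.2066
    for z in(zb,zb+.064):
        cv2.polylines(im,[np.array([f(proj(c,[*(p[:2]+Q[:2,0]*i*.008+Q[:2,1]*j*.021),z])) for i,j in((-1,-1),(1,-1),(1,1),(-1,1))])],True,(0,255,255),1,cv2.LINE_AA)
    return im
E
python3 - <<'E'
from ov import *
o=[]
for n,roi in(("scene",(240,100,340,225)),("top",(155,130,275,225))):
    c=vision.camera(n); np.savez(f"pics/{n}5.npz",**c)
    o.append(overlay(c,.5975,.133,1.9,roi,4)[:380])
h=min(x.shape[0] for x in o)
o=[x[:h] for x in o]; im=np.hstack(o)[:, :880]; im=cv2.resize(im,None,fx=800/im.shape[1],fy=800/im.shape[1]); print(im.shape); cv2.imwrite("pics/a5.png",im)
c=load("scene5"); cv2.imwrite("pics/a5s.png",overlay(c,.5975,.133,1.9,(235,110,345,210),6)[:600])
E
```

```text
time: 12.9
eef_pos: [0.5986, 0.1333, 0.372]
ee_rot: [1.0, 0.013, -0.0, 0.001]
wrist_force: [-0.8, -1.2, -0.1]
opening: 0.0154
t 12.9 pt [0.5984 0.1331 0.199 ] yaw 1.52 zax [-9.e-04 -1.e-03 -1.e+00] F [-0.79 -1.23 -0.1 ] op 0.0154 q6 0.052
norm [-7.000e-03 -1.000e-03  1.062e+00] yaw -0.0021
(345, 800, 3)
```

View pics/a5s.png

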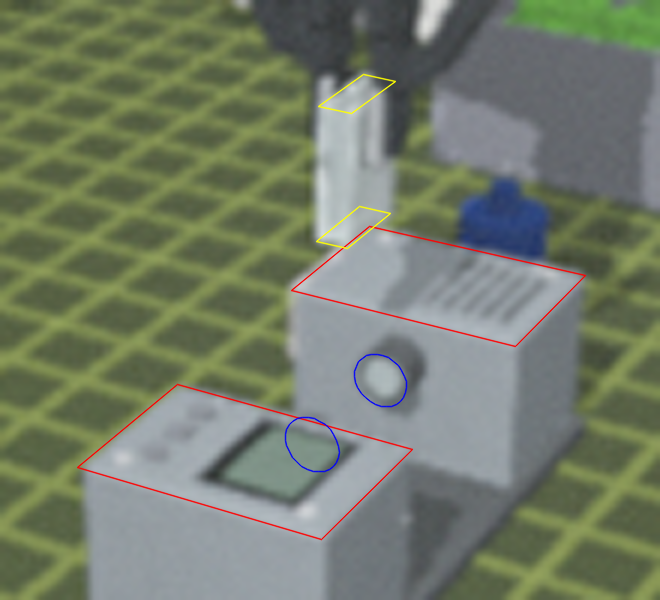

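The photometer overlay (red boxes, blue tube ends) lies on the image within about 1 mm. The lamp tube end is at (383,378) against a predicted (381,380), and the cell's predicted bottom corner (317,241) matches the seen one (318,238). Lower it.

```bash
python3 -m crank '[{"translation":[-0.005,0,0.1],"yaw":-0.002},{"translation":[-0.005,0,0.25],"yaw":-0.002},{"translation":[-0.005,0,0.4],"yaw":-0.002},{"translation":[-0.005,0,0.5],"yaw":-0.002},{"translation":[-0.005,0,0.5],"yaw":-0.002},{"translation":[-0.005,0,0.5],"yaw":-0.002}]'; python3 rel.py 0.5975 0.133 0.0716 1.9 tip
```

```text
time: 13.6
eef_pos: [0.5978, 0.1341, 0.3124]
ee_rot: [1.0, 0.017, -0.0, 0.0]
wrist_force: [-0.4, 0.5, -0.4]
opening: 0.0157
t 13.6 pt [0.5978 0.1341 0.1394] yaw 1.91 zax [-4.e-04 -1.e-04 -1.e+00] F [-0.36  0.54 -0.42] op 0.0157 q6 0.046
norm [-0.002  0.009  0.565] yaw 0.0
```

```bash
python3 -m crank '[{"translation":[-0.002,0.009,0.1],"yaw":0},{"translation":[-0.002,0.009,0.2],"yaw":0},{"translation":[-0.002,0.009,0.3],"yaw":0},{"translation":[-0.002,0.009,0.4],"yaw":0},{"translation":[-0.002,0.009,0.5],"yaw":0},{"translation":[-0.002,0.009,0.56],"yaw":0},{"translation":[-0.002,0.009,0.565],"yaw":0},{"translation":[-0.002,0.009,0.565],"yaw":0},{"translation":[-0.002,0.009,0.565],"yaw":0}]'; python3 rel.py 0.5975 0.133 0.0716 1.9 tip
python3 - <<'E'
from ov import *
c=vision.camera("scene"); np.savez("pics/scene6.npz",**c)
a=overlay(c,.5975,.133,1.9,(240,120,340,200),7)[:560,:400+300]
cv2.imwrite("pics/a6.png",a)
c=vision.camera("top"); np.savez("pics/top6.npz",**c)
cv2.imwrite("pics/a6t.png",overlay(c,.5945,.133,1.9,(150,145,270,230),6))
E
```

```text
time: 14.5
eef_pos: [0.598, 0.1333, 0.2455]
ee_rot: [1.0, 0.017, 0.001, -0.0]
wrist_force: [0.1, -0.0, -1.0]
opening: 0.0156
t 14.5 pt [0.5983 0.1334 0.0725] yaw 1.93 zax [ 1.5e-03  1.0e-04 -1.0e+00] F [ 0.13 -0.05 -0.99] op 0.0156 q6 0.045
norm [-0.006  0.003  0.008] yaw 0.0002
```

View pics/a6.png

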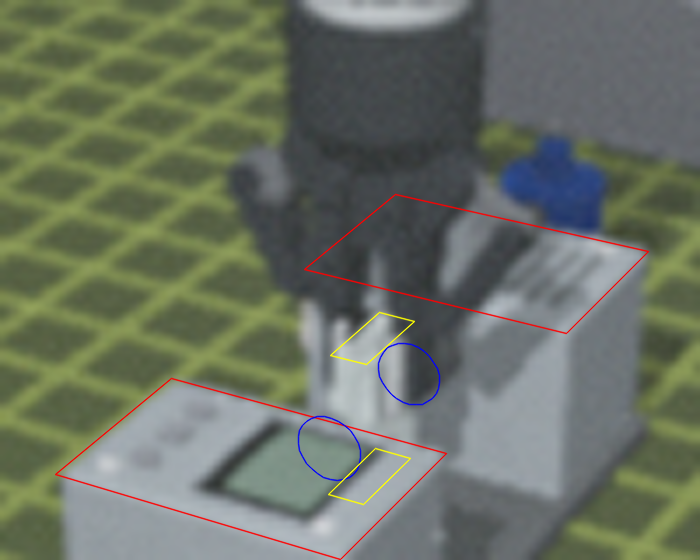

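View pics/a6t.png

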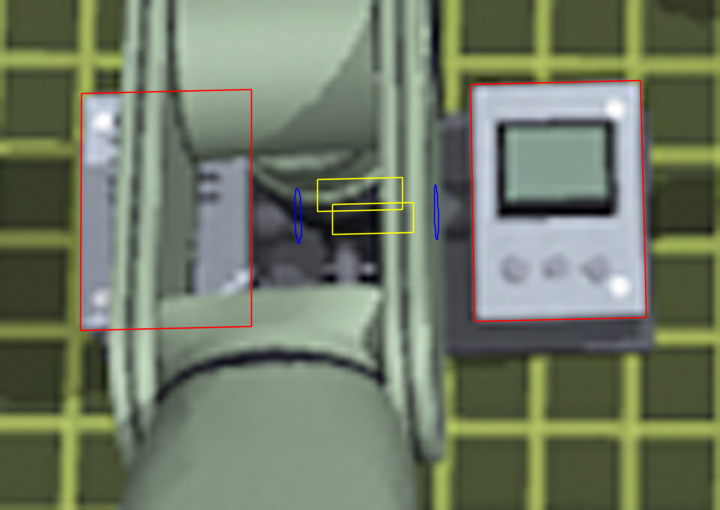

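Scene view: the cell's end shows at (350,390), upright between the tubes and clear of both boxes. Top view: the red boxes and blue tube ends fit, and the held pose (yellow) lies midway between the tubes along y. One numeric check on where the cell sits in the fingers, from the clear view before lowering.

```bash
python3 - <<'E'
from h import *
c=load("scene5"); S=6; x0,y0,x1,y1=282,115,306,153
im=cv2.resize(c["color"][y0:y1,x0:x1],None,fx=S,fy=S,interpolation=cv2.INTER_CUBIC).astype(int)
m=((im.min(2)>105)).astype(np.uint8); m[:80]=0
h=cv2.convexHull(max(cv2.findContours(m,0,cv2.CHAIN_APPROX_NONE)[0],key=cv2.contourArea))[:,0]
h=(h+.5)/S-.5+[x0,y0]
print(np.round(cv2.approxPolyDP((h*100).astype(np.int32),60,True)[:,0]/100,2).tolist())
b=np.radians(1.52);X=np.array([np.cos(b),np.sin(b)]);Y=np.array([X[1],-X[0]])
for i,j in((-1,1),(1,1),(1,-1)):
    p=np.array([.5986,.1333])+X*i*.008+Y*j*.021
    print(i,j,np.round(proj(c,[*p,.372-.2066]),2))
p=np.array([.5986,.1333])-X*.008+Y*.021
J=[np.array(proj(c,[*(p+d),.1654]))-proj(c,[*p,.1654]) for d in (.001*X,-.001*Y)]; print("px/mm x,y",np.round(J,3).tolist())
E
python3 rel.py 0.5975 0.133 0.0716 1.9 tip
```

```text
[[298.75, 127.91], [305.41, 149.25], [305.41, 152.41], [288.41, 152.41], [286.58, 146.75], [287.08, 127.91]]
-1 1 [287.22 149.77]
1 1 [292.53 151.03]
1 -1 [299.69 145.2 ]
px/mm x,y [[0.33, 0.078], [0.178, -0.141]]
t 14.6 pt [0.5983 0.1333 0.0727] yaw 1.93 zax [ 1.7e-03  1.0e-04 -1.0e+00] F [-0.11  0.36 -1.65] op 0.0155 q6 0.045
norm [-0.007  0.003  0.009] yaw 0.0002
```

```bash
python3 -m crank '[{"translation":[-0.005,0.003,0.008],"yaw":0},{"translation":[-0.005,0.003,0.008],"yaw":0},{"translation":[-0.005,0.003,0.008],"yaw":0},{"translation":[-0.005,0.003,0.008],"yaw":0},{"translation":[-0.005,0.003,0.008],"yaw":0},{"translation":[-0.005,0.003,0.008],"yaw":0},{"translation":[-0.005,0.003,0.008],"yaw":0}]'; python3 rel.py 0.5975 0.133 0.0716 1.9 tip
python3 - <<'E'
from ov import *
c=vision.camera("scene"); im=c["color"][:,:,::-1]
a=cv2.resize(im[145:205,265:325],None,fx=6.6,fy=6.6,interpolation=cv2.INTER_CUBIC)
d=cv2.resize(load("scene5")["color"][120:180,260:320,::-1],None,fx=6.6,fy=6.6,interpolation=cv2.INTER_CUBIC)
t=cv2.resize(im[225:285,180:240],None,fx=2,fy=2)
cv2.imwrite("pics/a7.png",np.hstack([a,d]))
E
```

```text
time: 15.3
eef_pos: [0.597, 0.1329, 0.2439]
ee_rot: [1.0, 0.017, -0.0, 0.0]
wrist_force: [0.4, -0.5, -1.5]
opening: 0.0153
t 15.3 pt [0.597  0.1329 0.0709] yaw 1.93 zax [-0. -0. -1.] F [ 0.39 -0.52 -1.54] op 0.0153 q6 0.044
norm [ 0.004 -0.001 -0.006] yaw 0.0001
```

View pics/a7.png

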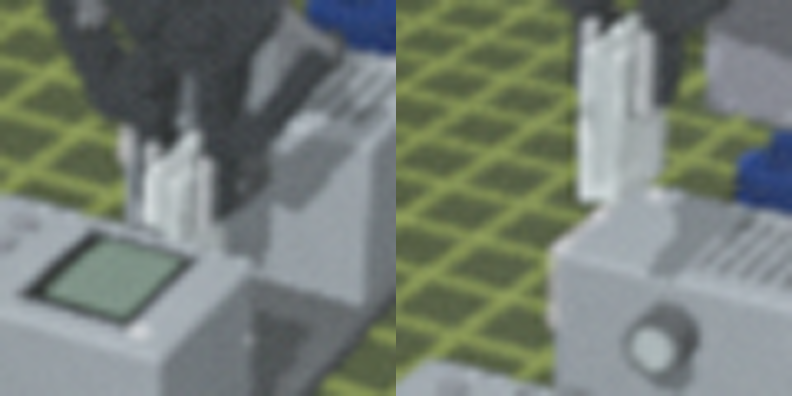

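The cell hangs upright at (175,190), free of the boxes. The drawer plate shows as a thin pale edge just proud of the lamp, at (553,305) in the right half. The wrist carries only about 1.5 N, the cell's weight. Handing in.

```bash
python3 -c "
from plant import bot
print(bot.job_done()); s=bot.get_state(); print(s['time'],s['eef_pos'],s['opening'])"
```

```text
the job is handed in; nothing more can be done
None
the job is handed in; nothing more can be done
```

I pushed the filter drawer fully shut, then took the tall cell out of the tray by its frosted faces. I handed the job in at 15.3 s with the cell still held upright, midway between the tubes.

- **Drawer:** I pushed until it hit its stop: the force rose from about 2 N while sliding to 13 N, over the last 0.6 mm of travel. I pulled straight back and didn't touch it again. In the last pictures it shows as a thin pale edge just proud of the lamp.
- **Cell:** It was gripped at 15.5 mm with 35 N and lifted straight out. By the robot's own readings it ended within about 1 mm of the beam point I had measured, and the tool pointed straight down. The wrist carried only about 1.5 N, which fits the cell touching nothing but the fingers. The final picture shows it clear of both boxes.

**Checks that disagreed or fell short:**
- **Cameras:** The top camera put everything about 3 mm nearer the robot than the scene camera did. I used the scene camera, because the fingers' position and the drawer's contact point agreed with it.
- **Cell along the beam:** I could only check where the cell sits between the fingers along the light path to about 1–2 mm, because the lamp housing blurred its lower outline.
- **Other pieces:** I didn't take a separate final picture of the short cell, steel block and core bits. No unexpected force showed up in the readings between moves.

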